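# Set out the shop-window row in reverse

## Task

Move the four pieces (dropper bottle, bud vase, wooden figurine, lidded jar) from the plywood carrier to the black display rack, one to a bay, in the reverse order, so that the row reads correctly from the street: the piece now at the left end of the carrier, as the robot sees it, goes to the right-hand end bay of the rack, the second from the left to the second from the right, and so on. Stand each upright on the round felt disc in the middle of its bay, set down and not dropped, and do not disturb the green carafe.

Things in the scene. Friction and masses are not known exactly. Their poses are not given: they have to be found in the camera images.
- bottle_centre (a point): amber dropper bottle: round body 38 mm across and 68 mm high, narrowing to a black cap 22 mm across with a rubber bulb 12 mm across on top; 92 mm tall overall, about 140 g. The point is on its axis half-way up, 46 mm above its foot, where the body is 38 mm wide. Its z axis points up; its yaw is arbitrary (it is round). At the start it stands upright in one bay of the plywood carrier.
- vase_centre (a point): white ceramic bud vase: foot 40 mm across, straight belly 48 mm across from 32 to 58 mm above the foot, neck 20 mm, flared mouth 30 mm; 88 mm tall, about 180 g. The point is on its axis half-way up, 44 mm above its foot, at the belly. Its z axis points up; its yaw is arbitrary (it is round). At the start it stands upright in one bay of the plywood carrier.
- figure_centre (a point): pale wooden figurine, a round body with a ball head and two small ears: body 46 mm across from 12 to 46 mm above the foot, head 31 mm across; 80 mm tall, about 110 g. The point is on its axis half-way up, 40 mm above its foot, on the upper body. Its z axis points up; its yaw is arbitrary (it is round). At the start it stands upright in one bay of the plywood carrier.
- jar_centre (a point): squat closed glass jar 53 mm across with a brass lid 55 mm across (lid 12 mm high); 62 mm tall overall, about 200 g. The point is on its axis half-way up, 31 mm above its foot. Its z axis points up; its yaw is arbitrary (it is round). At the start it stands upright in one bay of the plywood carrier.
- mat_bottle: fixed square grey felt mat, 66 x 66 x 3 mm, in a bay of the plywood carrier, under the bottle at the start (centred within 6 mm); it stays and marks that piece's first place in the row. Origin: centre of its underside, 25 mm above the counter; y runs along the row to the robot's left. The carrier: 100 x 360 mm, bays 80 mm apart, fins 8 mm high between, end boards 40 mm high.
- mat_vase: fixed square grey felt mat, 66 x 66 x 3 mm, in a bay of the plywood carrier, under the vase at the start (centred within 6 mm); it stays and marks that piece's first place in the row. Origin: centre of its underside, 25 mm above the counter; y runs along the row to the robot's left.
- mat_figure: fixed square grey felt mat, 66 x 66 x 3 mm, in a bay of the plywood carrier, under the figurine at the start (centred within 6 mm); it stays and marks that piece's first place in the row. Origin: centre of its underside, 25 mm above the counter; y runs along the row to the robot's left.
- mat_jar: fixed square grey felt mat, 66 x 66 x 3 mm, in a bay of the plywood carrier, under the jar at the start (centred within 6 mm); it stays and marks that piece's first place in the row. Origin: centre of its underside, 25 mm above the counter; y runs along the row to the robot's left.
- rack: fixed black rack 100 (x) x 330 (y) x 40 mm high, about 14 to 22 cm nearer or farther than the carrier, both within 0.15 rad of square. Origin: centre of the underside; y runs to the robot's left. Four bays on its top, each with a grey felt disc 54 mm across, centred at x = 0, y = +120, +40, -40, -120 mm (left to right); fins 5 mm thick, 8 mm high at y = 80, 0, -80 mm.
- carafe_centre (a point): tall green glass carafe, 76 mm across and 175 mm tall, about 600 g, standing on the counter to the robot's right; not part of the job. The point is on its axis half-way up (87.5 mm above the counter).

How it is judged:
At the end, for the whole second after the job is handed in: Each piece stands upright (within 0.1 rad) and at rest on the top of the black rack, its axis within 15 mm, along and across, of the middle of the bay that mirrors its first place in the carrier: first from the left to first from the right, and so on (((y of each of mat_vase, mat_figure, mat_jar in the frame of mat_bottle below 0 m and y of bottle_centre in the frame of rack between -0.135 and -0.105 m) or (y of each of mat_vase, mat_figure in the frame of mat_bottle below 0 m and y of mat_jar in the frame of mat_bottle above 0 m and y of bottle_centre in the frame of rack between -0.055 and -0.025 m) or (y of each of mat_vase, mat_jar in the frame of mat_bottle below 0 m and y of mat_figure in the frame of mat_bottle above 0 m and y of bottle_centre in the frame of rack between -0.055 and -0.025 m) or (y of mat_vase in the frame of mat_bottle below 0 m and y of each of mat_figure, mat_jar in the frame of mat_bottle above 0 m and y of bottle_centre in the frame of rack between 0.025 and 0.055 m) or (y of mat_vase in the frame of mat_bottle above 0 m and y of each of mat_figure, mat_jar in the frame of mat_bottle below 0 m and y of bottle_centre in the frame of rack between -0.055 and -0.025 m) or (y of each of mat_vase, mat_jar in the frame of mat_bottle above 0 m and y of mat_figure in the frame of mat_bottle below 0 m and y of bottle_centre in the frame of rack between 0.025 and 0.055 m) or (y of each of mat_vase, mat_figure in the frame of mat_bottle above 0 m and y of mat_jar in the frame of mat_bottle below 0 m and y of bottle_centre in the frame of rack between 0.025 and 0.055 m) or (y of each of mat_vase, mat_figure, mat_jar in the frame of mat_bottle above 0 m and y of bottle_centre in the frame of rack between 0.105 and 0.135 m)) and x of bottle_centre in the frame of rack between -0.015 and 0.015 m and z of bottle_centre in the frame of rack between 0.08 and 0.092 m and angle between each of bottle_centre, vase_centre, figure_centre, jar_centre's own z axis and vertical below 0.1 rad and linear speed of each of bottle, vase, figure, jar below 0.03 m/s and ((y of each of mat_bottle, mat_figure, mat_jar in the frame of mat_vase below 0 m and y of vase_centre in the frame of rack between -0.135 and -0.105 m) or (y of each of mat_bottle, mat_figure in the frame of mat_vase below 0 m and y of mat_jar in the frame of mat_vase above 0 m and y of vase_centre in the frame of rack between -0.055 and -0.025 m) or (y of each of mat_bottle, mat_jar in the frame of mat_vase below 0 m and y of mat_figure in the frame of mat_vase above 0 m and y of vase_centre in the frame of rack between -0.055 and -0.025 m) or (y of mat_bottle in the frame of mat_vase below 0 m and y of each of mat_figure, mat_jar in the frame of mat_vase above 0 m and y of vase_centre in the frame of rack between 0.025 and 0.055 m) or (y of mat_bottle in the frame of mat_vase above 0 m and y of each of mat_figure, mat_jar in the frame of mat_vase below 0 m and y of vase_centre in the frame of rack between -0.055 and -0.025 m) or (y of each of mat_bottle, mat_jar in the frame of mat_vase above 0 m and y of mat_figure in the frame of mat_vase below 0 m and y of vase_centre in the frame of rack between 0.025 and 0.055 m) or (y of each of mat_bottle, mat_figure in the frame of mat_vase above 0 m and y of mat_jar in the frame of mat_vase below 0 m and y of vase_centre in the frame of rack between 0.025 and 0.055 m) or (y of each of mat_bottle, mat_figure, mat_jar in the frame of mat_vase above 0 m and y of vase_centre in the frame of rack between 0.105 and 0.135 m)) and x of vase_centre in the frame of rack between -0.015 and 0.015 m and z of vase_centre in the frame of rack between 0.078 and 0.09 m and ((y of each of mat_bottle, mat_vase, mat_jar in the frame of mat_figure below 0 m and y of figure_centre in the frame of rack between -0.135 and -0.105 m) or (y of each of mat_bottle, mat_vase in the frame of mat_figure below 0 m and y of mat_jar in the frame of mat_figure above 0 m and y of figure_centre in the frame of rack between -0.055 and -0.025 m) or (y of each of mat_bottle, mat_jar in the frame of mat_figure below 0 m and y of mat_vase in the frame of mat_figure above 0 m and y of figure_centre in the frame of rack between -0.055 and -0.025 m) or (y of mat_bottle in the frame of mat_figure below 0 m and y of each of mat_vase, mat_jar in the frame of mat_figure above 0 m and y of figure_centre in the frame of rack between 0.025 and 0.055 m) or (y of mat_bottle in the frame of mat_figure above 0 m and y of each of mat_vase, mat_jar in the frame of mat_figure below 0 m and y of figure_centre in the frame of rack between -0.055 and -0.025 m) or (y of each of mat_bottle, mat_jar in the frame of mat_figure above 0 m and y of mat_vase in the frame of mat_figure below 0 m and y of figure_centre in the frame of rack between 0.025 and 0.055 m) or (y of each of mat_bottle, mat_vase in the frame of mat_figure above 0 m and y of mat_jar in the frame of mat_figure below 0 m and y of figure_centre in the frame of rack between 0.025 and 0.055 m) or (y of each of mat_bottle, mat_vase, mat_jar in the frame of mat_figure above 0 m and y of figure_centre in the frame of rack between 0.105 and 0.135 m)) and x of figure_centre in the frame of rack between -0.015 and 0.015 m and z of figure_centre in the frame of rack between 0.074 and 0.086 m and ((y of each of mat_bottle, mat_vase, mat_figure in the frame of mat_jar below 0 m and y of jar_centre in the frame of rack between -0.135 and -0.105 m) or (y of each of mat_bottle, mat_vase in the frame of mat_jar below 0 m and y of mat_figure in the frame of mat_jar above 0 m and y of jar_centre in the frame of rack between -0.055 and -0.025 m) or (y of each of mat_bottle, mat_figure in the frame of mat_jar below 0 m and y of mat_vase in the frame of mat_jar above 0 m and y of jar_centre in the frame of rack between -0.055 and -0.025 m) or (y of mat_bottle in the frame of mat_jar below 0 m and y of each of mat_vase, mat_figure in the frame of mat_jar above 0 m and y of jar_centre in the frame of rack between 0.025 and 0.055 m) or (y of mat_bottle in the frame of mat_jar above 0 m and y of each of mat_vase, mat_figure in the frame of mat_jar below 0 m and y of jar_centre in the frame of rack between -0.055 and -0.025 m) or (y of each of mat_bottle, mat_figure in the frame of mat_jar above 0 m and y of mat_vase in the frame of mat_jar below 0 m and y of jar_centre in the frame of rack between 0.025 and 0.055 m) or (y of each of mat_bottle, mat_vase in the frame of mat_jar above 0 m and y of mat_figure in the frame of mat_jar below 0 m and y of jar_centre in the frame of rack between 0.025 and 0.055 m) or (y of each of mat_bottle, mat_vase, mat_figure in the frame of mat_jar above 0 m and y of jar_centre in the frame of rack between 0.105 and 0.135 m)) and x of jar_centre in the frame of rack between -0.015 and 0.015 m and z of jar_centre in the frame of rack between 0.065 and 0.077 m); the robot touches nothing.
It fails at once if a piece is dropped (falls freely by more than about 40 mm, reaching 0.9 m/s with no finger on it) ((linear speed of bottle above 0.9 m/s and contact force between bottle and the fingers below 0.2 N) or (linear speed of vase above 0.9 m/s and contact force between vase and the fingers below 0.2 N) or (linear speed of figure above 0.9 m/s and contact force between figure and the fingers below 0.2 N) or (linear speed of jar above 0.9 m/s and contact force between jar and the fingers below 0.2 N)).
It fails at once if the green carafe is moved by more than 30 mm or tipped (distance of carafe_centre from where it was at the start of the episode above 0.03 m or angle between carafe_centre's own z axis and vertical above 0.3 rad).
It also fails if it takes over 112 s, if anything falls off the work surface, if the arm or the gripper's body presses on something with over 40 N, if the wrist force passes 120 N, or if a joint passes its speed limit or range.

## Robot

A 7-joint arm with a two-finger parallel gripper is mounted at the origin on the work surface. World frame = base frame: x ahead of the robot, y to its left, z up, the work surface at z = 0. Lengths are in m, angles in rad, forces in N, time in s.
With the tool pointing down it reaches from about 0.425 to 0.925 m from the base axis. Payload 6.8 kg.
Tool frame: the origin (TCP) lies midway between the tips of the shut fingers; the grasp point (between the pads) lies 19 mm behind it; z points along the fingers, y is the line along which they close (so a half turn about z gives the same grasp; the last joint's range is limited). The gripper opens to 85 mm and grips with 20 to 120 N. Pads are 22 mm wide; open, the fingers measure 114 mm over their backs; the gripper's body (76 mm by 85 mm) begins 54 mm behind the grasp point. The pads swing forward as they close: fully open they stand 13 mm farther back than shut.
Start: joints at [1.097, 0.477, 0.022, 1.555, -0.011, 1.109, -0.083], TCP at [0.241, -0.63, 0.231] pointing down, gripper open.
Joint ranges: [-2.96, 2.96], [-0.34, 2.1], [-1.41, 1.46], [0.24, 2.44], [-1.37, 4.51], [0.17, 1.92], [-2.96, 2.96]. Speed limits (rad/s): [2.39, 2.39, 3.14, 3.14, 3.14, 3.14, 3.14].

## Interface

Orientations are given as a rotation vector (axis times angle).
In Python, from cell import get_state, optics, order, spot_in, regions_of, place_of gives the robot as it stands.
- The arm moves only by the tool arm_command, never from a script. Its argument "deltas" is a list that holds one entry, the list of rows, each a list of 7 numbers: the shift along the world's x, y, z each as a share of 4 cm, from -1 to 1, then the turn, a rotation vector about the world's x, y, z each as a share of 6 degrees, from -1 to 1, then the opening, from 0 (shut) to 1 (fully open). In form: [[[tx, ty, tz, rx, ry, rz, fingers], ...]]. A call has 1 to 12 rows; each row shifts and turns the commanded pose from where the row before left it; what a row does not reach is not made up. A row lasts 1/12 s, in which the tool goes at most 41.7 mm and 7.16 degrees, less where a joint would pass 70% of its speed; a pose out of reach is approached as far as the arm can. A call with a number of a shift or a turn outside -1 to 1 is refused whole. A call with a gripper value outside its range is refused whole. The fingers move at their own pace and stop on an object; "squeeze" is the grip in N (left out, the last holds). Time passes only in rows, so rows that do not move let the fingers close. It gives the time, the measured TCP pose, the force, the opening and the grip force at its end, in the units of the state.
- get_state(): the state, without advancing time (a new reading comes with each control period).
- optics.snapshot(name): name is "scene" or "side" or "wrist"; returns a dict with "color" (384x512x3 uint8, red, green, blue), "fx", "fy", "cx", "cy" (pixels), "world_to_cam" (4x4, takes a point from world to camera coordinates). Camera axes: x right, y down, z forward; pixel columns grow to the right and rows downward; lengths in m; the calibration is good to about 2 mm. The wrist camera is an equidistant fisheye: a pixel r from the principal point sees the ray r / f radians off the axis. A picture is of the moment at which its call begins. There is no depth.
- order.hand_in(): hands the job in; it is judged then, once.
Trained networks look in the newest picture that a camera, given by its name, has taken for a name from the list of things; names that differ only in an ending like _2 or _b are one class to them, and where a whole thing is asked for, a point or a joint stands for the part that bears it (a point fixed in the world has none). Each returns a list of dicts, best first, with "p" (0 to 1); they miss things now and then, are a little off and sometimes report something else, mostly with a low value. They report only what shows in the picture. A call takes as long as a camera call.
- spot_in(camera, label): "at" ([x, y, z] in m, in world coordinates, good to about 4 mm: the middle of the surface that is visible of it).
- regions_of(camera, label): "pixels" (384x512 bool, what is visible of it).
- place_of(camera, label): "at" ([x, y, z] in m, in world coordinates, good to about 4 mm: a listed point, or the origin of a listed thing).
The state is a dict: "clock": time; "joints": joint angles; "qvel": joint speeds; "tau": joint torques, N m; "tool_pos": TCP position; "tcp_rot": TCP orientation; "contact_force": force on the tool from outside, world axes, zero at the start; "wrist_torque": the same for the moment, N m; "width": opening from 0.0 (shut) to 1.0 (fully open); "grasp_force": force on a finger pad.
Only numpy, scipy, OpenCV 4.12 (cv2) and the standard library are available. Lean on these libraries where they do the work, as an engineer would, in place of code of your own. Each camera call takes 0.05 s, during which the arm holds its last target. There are 200 camera calls.

## Working session

There is one attempt and no reset: what is moved stays moved. The work goes in short steps, Python scripts to look and compute and a tool call to move; the robot and the scene stay as the last step left them, time stands still between calls to the robot, and variables do not carry over. Pictures are saved under pics/ and viewed, at most 14 in all, crops included, and the job is handed in when it is done.

Besides the shell and the picture viewer there is one more tool, called after ">>>" in YAML: its name, and indented under it one key for each argument. arm_command: Moves the arm, as the interface text tells. Its arguments: {"type":"object","properties":{"deltas":{"type":"array"},"squeeze":{"type":"number"}},"required":["deltas"]}

```bash
mkdir -p pics; cat > h.py <<'E'
from cell import get_state, optics, order, spot_in, regions_of, place_of
import numpy as np, cv2
def shot(c,n=None):
    s=optics.snapshot(c)
    if n: cv2.imwrite(f'pics/{n}.png',s['color'][:,:,::-1])
    return s
E
python3 - <<'E'
from h import *
s=get_state(); print({k:np.round(v,3).tolist() for k,v in s.items()})
for c in ('scene','side'):
    shot(c,c+'0')
    for l in ('bottle_centre','vase_centre','figure_centre','jar_centre','mat_bottle','mat_vase','mat_figure','mat_jar','rack','carafe_centre'):
        print(c,l,[(np.round(d['at'],3).tolist(),round(d['p'],2)) for d in place_of(c,l)[:2]])
print(get_state()['clock'])
E
```

```text
{'clock': 0.0, 'joints': [1.097, 0.478, 0.022, 1.556, -0.011, 1.109, -0.083], 'qvel': [-0.001, -0.0, 0.001, 0.001, -0.001, 0.0, 0.002], 'tau': [-0.001, -59.645, 1.608, -28.12, 0.012, 0.009, 0.0], 'tool_pos': [0.241, -0.63, 0.23], 'tcp_rot': [-3.087, -0.571, 0.001], 'contact_force': [0.398, -0.28, 0.084], 'wrist_torque': [0.003, -0.01, -0.039], 'grasp_force': 0.0, 'width': 1.005}
scene bottle_centre [([0.468, -0.014, 0.07], 0.9)]
scene vase_centre [([0.476, 0.064, 0.069], 0.78)]
scene figure_centre [([0.451, -0.174, 0.073], 0.86)]
scene jar_centre [([0.459, -0.097, 0.06], 0.67)]
scene mat_bottle [([0.47, -0.019, 0.022], 0.73), ([0.663, 0.063, -0.002], 0.48)]
scene mat_vase [([0.476, 0.063, 0.024], 0.82), ([0.451, -0.173, 0.072], 0.65)]
scene mat_figure [([0.454, -0.177, 0.027], 0.55)]
scene mat_jar [([0.463, -0.098, 0.026], 0.73)]
scene rack [([0.665, 0.065, -0.001], 0.67)]
scene carafe_centre [([0.486, -0.387, 0.088], 0.75)]
side bottle_centre [([0.467, -0.016, 0.074], 0.65), ([0.477, 0.063, 0.072], 0.17)]
side vase_centre [([0.466, -0.018, 0.025], 0.73), ([0.476, 0.065, 0.073], 0.59)]
side figure_centre [([0.47, 0.061, 0.025], 0.7), ([0.459, -0.172, 0.067], 0.57)]
side jar_centre [([0.459, -0.096, 0.062], 0.85), ([0.485, -0.39, 0.085], 0.67)]
side mat_bottle [([0.468, -0.02, 0.027], 0.7), ([0.472, 0.062, 0.024], 0.41)]
side mat_vase [([0.476, 0.061, 0.022], 0.92)]
side mat_figure [([0.455, -0.179, 0.022], 0.76)]
side mat_jar [([0.457, -0.093, 0.026], 0.68), ([0.457, -0.098, 0.061], 0.36)]
side rack [([0.658, 0.067, -0.002], 0.77)]
side carafe_centre [([0.485, -0.385, 0.086], 0.64)]
1.1
```

View pics/scene0.png

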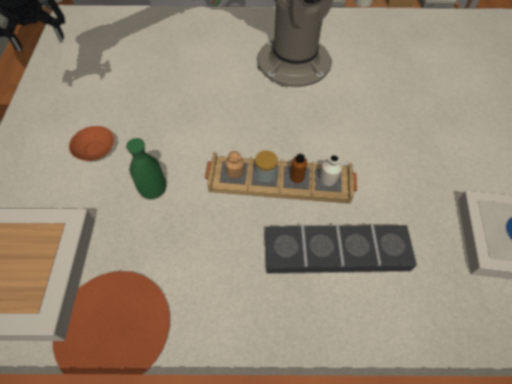

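View pics/side0.png

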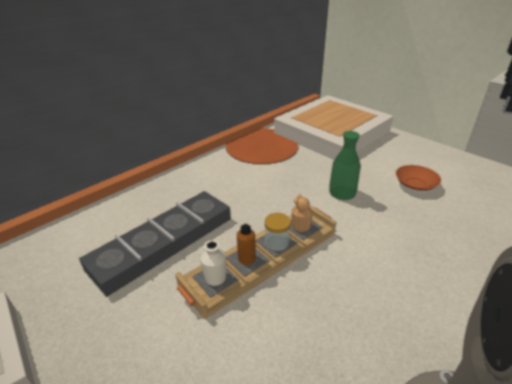

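```bash
cat >> h.py <<'E'
def ray(s,px,z):
    T=np.linalg.inv(s['world_to_cam']); d=T[:3,:3]@np.array([(px[0]-s['cx'])/s['fx'],(px[1]-s['cy'])/s['fy'],1])
    o=T[:3,3]; return o+d*(z-o[2])/d[2]
def proj(s,p):
    c=s['world_to_cam'][:3,:3]@p+s['world_to_cam'][:3,3]; return np.array([s['fx']*c[0]/c[2]+s['cx'],s['fy']*c[1]/c[2]+s['cy']])
E
python3 - <<'E'
from h import *
for c in ('scene','side'):
    s=shot(c); g=cv2.cvtColor(s['color'],cv2.COLOR_RGB2GRAY)
    # rectify a top view of the rack plane z=.04 : 1 mm per px
    O=np.array([.56,-.12]); q=np.float32([[0,0],[200,0],[200,370],[0,370]])
    w=np.float32([proj(s,np.array([O[0]+a/1000,O[1]+b/1000,.04])) for a,b in q])
    im=cv2.warpPerspective(g,cv2.getPerspectiveTransform(w,q),(200,370),flags=cv2.INTER_CUBIC)
    cv2.imwrite(f'pics/top_{c}.png',cv2.rotate(im,cv2.ROTATE_90_CLOCKWISE))
    cl=cv2.GaussianBlur(im,(0,0),3)
    h=cv2.HoughCircles(cl,cv2.HOUGH_GRADIENT_ALT,1,50,param1=40,param2=.6,minRadius=22,maxRadius=32)
    if h is not None: print(c,[(round(O[0]+a/1000,4),round(O[1]+b/1000,4),r) for a,b,r in sorted(h[0].tolist(),key=lambda t:t[1])])
E
python3 -c "
import cv2,numpy as np
cv2.imwrite('pics/tops.png',np.vstack([cv2.imread('pics/top_scene.png'),cv2.imread('pics/top_side.png')]))"
```

```text
scene [(np.float64(0.661), np.float64(-0.055), 26.00587272644043), (np.float64(0.659), np.float64(0.027), 26.82563018798828)]
side [(np.float64(0.662), np.float64(0.027), 26.632938385009766), (np.float64(0.657), np.float64(0.187), 26.79058837890625)]
```

View pics/tops.png

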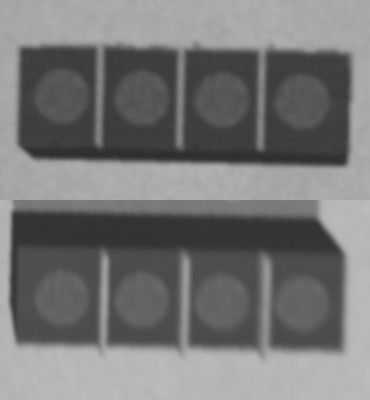

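>>> arm_command:
  deltas:
    - [[0.334, 0.712, 0.1, 0, 0, 0.7, 1], [0.334, 0.712, 0.1, 0, 0, 0.7, 1], [0.334, 0.712, 0.1, 0, 0, 0.7, 1], [0.334, 0.712, 0.1, 0, 0, 0.7, 1], [0.334, 0.712, 0, 0, 0, 0.7, 1], [0.334, 0.712, 0, 0, 0, 0.7, 1], [0.334, 0.712, 0, 0, 0, 0.7, 1], [0.334, 0.712, 0, 0, 0, 0.7, 1], [0.334, 0.712, 0, 0, 0, 0.7, 1], [0.334, 0.712, 0, 0, 0, 0.7, 1], [0.334, 0.712, 0, 0, 0, 0.7, 1], [0.334, 0.712, 0, 0, 0, 0.7, 1]]
  squeeze: 30

```text
clock: 2.2
tool_pos: [0.4022, -0.2873, 0.2476]
tcp_rot: [2.548, 1.836, 0.0]
contact_force: [0.6, -0.2, 0.3]
width: 0.996
grasp_force: 0.0
```

>>> arm_command:
  deltas:
    - [[0.334, 0.712, 0, 0, 0, 0.7, 1], [0.334, 0.712, 0, 0, 0, 0.7, 1], [0.334, 0.712, 0, 0, 0, 0.7, 1], [0.334, 0.712, 0, 0, 0, 0.7, 1], [0, 0, 0, 0, 0, 0, 1], [0, 0, 0, 0, 0, 0, 1]]

```text
clock: 2.7
tool_pos: [0.456, -0.173, 0.2476]
tcp_rot: [2.252, 2.189, 0.001]
contact_force: [0.3, -0.7, 0.4]
width: 1.001
grasp_force: 0.0
```

```bash
python3 - <<'E'
from h import *
shot('wrist','w0')
for l in ('bottle_centre','vase_centre','figure_centre','jar_centre'):
    print(l,[(np.round(d['at'],4).tolist(),round(d['p'],2)) for d in place_of('wrist',l)[:2]])
s=get_state(); print(s['tool_pos'],s['joints'])
E
```

```text
bottle_centre [([0.4697, -0.0163, 0.0777], 0.69), ([0.4702, -0.0175, 0.0298], 0.52)]
vase_centre []
figure_centre [([0.4601, -0.1727, 0.0626], 0.96)]
jar_centre [([0.4557, -0.0974, 0.0604], 0.86)]
[ 0.45466548 -0.17599721  0.24725104] [ 0.63009325  0.18115932 -0.43512067  1.94896336  0.08910857  1.02996842
  0.12028006]
```

View pics/w0.png

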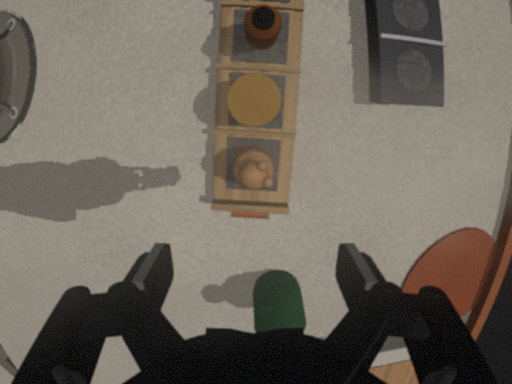

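>>> arm_command:
  deltas:
    - [[0.04, 0.04, -0.7, 0, 0, 0, 1], [0, 0, -0.7, 0, 0, 0, 1], [0, 0, -0.7, 0, 0, 0, 1], [0, 0, -0.7, 0, 0, 0, 1], [0, 0, -0.7, 0, 0, 0, 1], [0, 0, -0.7, 0, 0, 0, 1], [0, 0, -0.5, 0, 0, 0, 1], [0, 0, -0.4, 0, 0, 0, 1], [0, 0, 0, 0, 0, 0, 1], [0, 0, 0, 0, 0, 0, 0.6], [0, 0, 0, 0, 0, 0, 0.4], [0, 0, 0, 0, 0, 0, 0.2]]

```text
clock: 3.95
tool_pos: [0.4577, -0.1737, 0.0446]
tcp_rot: [2.256, 2.183, 0.002]
contact_force: [-0.1, -0.9, 0.6]
width: 0.602
grasp_force: 0.3
```

>>> arm_command:
  deltas:
    - [[0, 0, 0, 0, 0, 0, 0], [0, 0, 0, 0, 0, 0, 0], [0, 0, 0, 0, 0, 0, 0], [0, 0, 0, 0, 0, 0, 0], [0, 0, 0, 0, 0, 0, 0], [0, 0, 0, 0, 0, 0, 0]]

```text
clock: 4.45
tool_pos: [0.4575, -0.1736, 0.0447]
tcp_rot: [2.256, 2.183, 0.001]
contact_force: [-0.8, 0.3, 5.0]
width: 0.527
grasp_force: 30.2
```

>>> arm_command:
  deltas:
    - [[0, 0, 0.4, 0, 0, 0, 0], [0, 0, 0.8, 0, 0, 0, 0], [0, 0, 0.8, 0, 0, 0, 0], [0, 0, 0.8, 0, 0, 0, 0], [0, 0, 0.8, 0, 0, 0, 0], [0.416, 0.75, 0, 0, 0, 0, 0], [0.416, 0.75, 0, 0, 0, 0, 0], [0.416, 0.75, 0, 0, 0, 0, 0], [0.416, 0.75, 0, 0, 0, 0, 0], [0.416, 0.75, 0, 0, 0, 0, 0], [0.416, 0.75, 0, 0, 0, 0, 0], [0.416, 0.75, 0, 0, 0, 0, 0]]

```text
clock: 5.45
tool_pos: [0.5739, 0.0382, 0.1883]
tcp_rot: [2.256, 2.184, 0.001]
contact_force: [-0.1, -0.3, -1.9]
width: 0.527
grasp_force: 31.3
```

>>> arm_command:
  deltas:
    - [[0.416, 0.75, 0, 0, 0, 0, 0], [0.416, 0.75, 0, 0, 0, 0, 0], [0.416, 0.75, 0, 0, 0, 0, 0], [0.416, 0.75, 0, 0, 0, 0, 0], [0.416, 0.75, 0, 0, 0, 0, 0], [0, 0, 0, 0, 0, 0, 0], [0, 0, 0, 0, 0, 0, 0]]

```text
clock: 6.03
tool_pos: [0.6564, 0.1898, 0.1878]
tcp_rot: [-2.252, -2.189, -0.002]
contact_force: [0.2, 0.3, -1.9]
width: 0.528
grasp_force: 31.3
```

```bash
cat > pos.py <<'E'
from h import *
import sys
n,lab=sys.argv[1:3]
for c in ('scene','side','wrist'):
    shot(c,f'{n}_{c}'); print(c,[(np.round(d['at'],4).tolist(),round(d['p'],2)) for d in place_of(c,lab)[:2]])
s=get_state(); print(s['clock'],s['tool_pos'],s['tcp_rot'],s['width'],s['joints'])
E
python3 pos.py fig figure_centre
```

```text
scene [([0.6552, 0.1872, 0.2153], 0.95)]
side [([0.6569, 0.186, 0.2063], 0.62), ([0.4685, -0.0195, 0.0269], 0.38)]
wrist []
6.3333 [0.65650211 0.18519166 0.18762345] [ 2.25835850e+00  2.18274165e+00 -5.60569762e-04] 0.53152021843617 [-0.02960029  0.57618728 -0.49489545  1.55093095  0.29716462  1.08995989
 -0.62935608]
```

>>> arm_command:
  deltas:
    - [[0.02, 0, -0.8, 0, 0, 0, 0], [0, 0, -0.8, 0, 0, 0, 0], [0, 0, -0.8, 0, 0, 0, 0], [0, 0, -0.4, 0, 0, 0, 0], [0, 0, -0.2, 0, 0, 0, 0], [0, 0, -0.15, 0, 0, 0, 0], [0, 0, -0.1, 0, 0, 0, 0], [0, 0, 0, 0, 0, 0, 0], [0, 0, 0, 0, 0, 0, 0]]

```text
clock: 7.08
tool_pos: [0.6581, 0.1872, 0.0586]
tcp_rot: [2.257, 2.185, 0.003]
contact_force: [-0.6, -0.4, -1.1]
width: 0.529
grasp_force: 31.3
```

>>> arm_command:
  deltas:
    - [[0, 0, -0.03, 0, 0, 0, 0], [0, 0, -0.03, 0, 0, 0, 0], [0, 0, 0, 0, 0, 0, 0], [0, 0, 0, 0, 0, 0, 0]]

```text
clock: 7.42
tool_pos: [0.6582, 0.1873, 0.0569]
tcp_rot: [2.256, 2.184, 0.003]
contact_force: [-2.4, -1.2, 5.9]
width: 0.529
grasp_force: 31.9
```

>>> arm_command:
  deltas:
    - [[0, 0, 0, 0, 0, 0, 0.6], [0, 0, 0, 0, 0, 0, 0.7], [0, 0, 0, 0, 0, 0, 1], [0, 0, 0, 0, 0, 0, 1], [0, 0, 0, 0, 0, 0, 1], [0, 0, 0, 0, 0, 0, 1], [0, 0, 0.5, 0, 0, 0, 1], [0, 0, 0.8, 0, 0, 0, 1], [0, 0, 0.8, 0, 0, 0, 1], [0, 0, 0.8, 0, 0, 0, 1], [0, 0, 0.7, 0, 0, 0, 1], [0, 0, 0, 0, 0, 0, 1]]

```text
clock: 8.42
tool_pos: [0.6604, 0.1886, 0.206]
tcp_rot: [2.254, 2.182, 0.015]
contact_force: [1.2, 1.1, 1.2]
width: 1.003
grasp_force: 0.0
```

>>> arm_command:
  deltas:
    - [[-0.5, -0.71, 0, 0, 0, 0, 1], [-0.5, -0.71, 0, 0, 0, 0, 1], [-0.5, -0.71, 0, 0, 0, 0, 1], [-0.5, -0.71, 0, 0, 0, 0, 1], [-0.5, -0.71, 0, 0, 0, 0, 1], [-0.5, -0.71, 0, 0, 0, 0, 1], [-0.5, -0.71, 0, 0, 0, 0, 1], [-0.5, -0.71, 0, 0, 0, 0, 1], [-0.5, -0.71, 0, 0, 0, 0, 1], [-0.5, -0.71, 0, 0, 0, 0, 1], [0, 0, 0, 0, 0, 0, 1], [0, 0, 0, 0, 0, 0, 1]]

```text
clock: 9.42
tool_pos: [0.4562, -0.0989, 0.1989]
tcp_rot: [2.261, 2.18, -0.001]
contact_force: [-0.1, 0.1, 0.0]
width: 1.001
grasp_force: 0.0
```

```bash
python3 pos.py fig2 figure_centre; python3 pos.py jar jar_centre
```

```text
scene [([0.6545, 0.1843, 0.0861], 0.69), ([0.4597, -0.0961, 0.0601], 0.23)]
side [([0.6573, 0.1874, 0.0755], 0.78)]
wrist []
9.7167 [ 0.45798092 -0.09587235  0.19888401] [-2.25430156e+00 -2.18784903e+00 -9.53748025e-04] 0.995248405119126 [ 0.50991327  0.21156312 -0.49006547  2.04216115  0.12427797  0.91559277
 -0.07670492]
scene [([0.4572, -0.0975, 0.0591], 0.56)]
side [([0.4553, -0.0939, 0.0583], 0.73), ([0.4545, -0.1778, 0.0258], 0.55)]
wrist [([0.4578, -0.0972, 0.0578], 0.71)]
10.0167 [ 0.45737702 -0.0968612   0.1988473 ] [-2.25629654e+00 -2.18581482e+00  2.28919213e-06] 1.0009316577096579 [ 0.51107318  0.21100628 -0.48908232  2.04283398  0.12427398  0.91573482
 -0.07646156]
```

>>> arm_command:
  deltas:
    - [[0, 0, -0.7, 0, 0, 0, 1], [0, 0, -0.7, 0, 0, 0, 1], [0, 0, -0.7, 0, 0, 0, 1], [0, 0, -0.7, 0, 0, 0, 1], [0, 0, -0.7, 0, 0, 0, 1], [0, 0, -0.4, 0, 0, 0, 1], [0, 0, -0.2, 0, 0, 0, 1], [0, 0, 0, 0, 0, 0, 1], [0, 0, 0, 0, 0, 0, 0.7], [0, 0, 0, 0, 0, 0, 0.5], [0, 0, 0, 0, 0, 0, 0.3], [0, 0, 0, 0, 0, 0, 0.1]]

```text
clock: 11.02
tool_pos: [0.458, -0.0973, 0.0363]
tcp_rot: [2.256, 2.184, 0.001]
contact_force: [-1.5, -1.0, 4.6]
width: 0.613
grasp_force: 24.5
```

>>> arm_command:
  deltas:
    - [[0, 0, 0, 0, 0, 0, 0], [0, 0, 0, 0, 0, 0, 0], [0, 0, 0, 0, 0, 0, 0], [0, 0, 0, 0, 0, 0, 0], [0, 0, 0, 0, 0, 0, 0]]
  squeeze: 40

```text
clock: 11.43
tool_pos: [0.458, -0.0973, 0.0363]
tcp_rot: [2.256, 2.184, 0.002]
contact_force: [-1.7, 0.2, 5.6]
width: 0.618
grasp_force: 33.2
```

>>> arm_command:
  deltas:
    - [[0, 0, 0.3, 0, 0, 0, 0], [0, 0, 0.8, 0, 0, 0, 0], [0, 0, 0.8, 0, 0, 0, 0], [0, 0, 0.8, 0, 0, 0, 0], [0, 0, 0.8, 0, 0, 0, 0], [0.5, 0.51, 0, 0, 0, 0, 0], [0.5, 0.51, 0, 0, 0, 0, 0], [0.5, 0.51, 0, 0, 0, 0, 0], [0.5, 0.51, 0, 0, 0, 0, 0], [0.5, 0.51, 0, 0, 0, 0, 0], [0.5, 0.51, 0, 0, 0, 0, 0], [0.5, 0.51, 0, 0, 0, 0, 0]]

```text
clock: 12.43
tool_pos: [0.5979, 0.0465, 0.1756]
tcp_rot: [2.257, 2.185, 0.0]
contact_force: [0.6, -0.2, -1.8]
width: 0.615
grasp_force: 34.7
```

>>> arm_command:
  deltas:
    - [[0.5, 0.51, 0, 0, 0, 0, 0], [0.5, 0.51, 0, 0, 0, 0, 0], [0.5, 0.51, 0, 0, 0, 0, 0], [0, 0, 0, 0, 0, 0, 0], [0, 0, 0, 0, 0, 0, 0], [0, 0, 0, 0, 0, 0, 0]]

```text
clock: 12.93
tool_pos: [0.6567, 0.1063, 0.175]
tcp_rot: [2.257, 2.185, -0.001]
contact_force: [-0.3, -0.2, -1.8]
width: 0.615
grasp_force: 34.9
```

```bash
python3 pos.py jar2 jar_centre
```

```text
scene [([0.6582, 0.1046, 0.1997], 0.92)]
side [([0.655, 0.1098, 0.1992], 0.74)]
wrist []
13.2333 [0.65706841 0.10601162 0.17516217] [ 2.25763717e+00  2.18401803e+00 -2.80948002e-04] 0.6110444590055047 [ 0.08950845  0.56162005 -0.49163294  1.60549763  0.29478703  1.04890252
 -0.51939967]
```

>>> arm_command:
  deltas:
    - [[0.03, 0.02, -0.8, 0, 0, 0, 0], [0, 0, -0.8, 0, 0, 0, 0], [0, 0, -0.8, 0, 0, 0, 0], [0, 0, -0.4, 0, 0, 0, 0], [0, 0, -0.2, 0, 0, 0, 0], [0, 0, -0.1, 0, 0, 0, 0], [0, 0, -0.06, 0, 0, 0, 0], [0, 0, 0, 0, 0, 0, 0], [0, 0, -0.03, 0, 0, 0, 0], [0, 0, 0, 0, 0, 0, 0], [0, 0, 0, 0, 0, 0, 0]]

```text
clock: 14.15
tool_pos: [0.6592, 0.1079, 0.0485]
tcp_rot: [2.256, 2.185, 0.002]
contact_force: [-0.8, -0.7, 0.5]
width: 0.616
grasp_force: 34.8
```

>>> arm_command:
  deltas:
    - [[0, 0, -0.03, 0, 0, 0, 0], [0, 0, 0, 0, 0, 0, 0], [0, 0, 0, 0, 0, 0, 0.68], [0, 0, 0, 0, 0, 0, 0.8], [0, 0, 0, 0, 0, 0, 1], [0, 0, 0, 0, 0, 0, 1], [0, 0, 0, 0, 0, 0, 1], [0, 0, 0, 0, 0, 0, 1], [0, 0, 0.4, 0, 0, 0, 1], [0, 0, 0.7, 0, 0, 0, 1], [0, 0, 0.8, 0, 0, 0, 1], [0, 0, 0.8, 0, 0, 0, 1]]

```text
clock: 15.15
tool_pos: [0.6579, 0.1077, 0.1547]
tcp_rot: [-2.256, -2.185, 0.002]
contact_force: [1.7, 0.4, -0.3]
width: 0.999
grasp_force: 0.0
```

>>> arm_command:
  deltas:
    - [[0, 0, 0.6, 0, 0, 0, 1], [-0.594, -0.385, 0.4, 0, 0, 0, 1], [-0.594, -0.385, 0, 0, 0, 0, 1], [-0.594, -0.385, 0, 0, 0, 0, 1], [-0.594, -0.385, 0, 0, 0, 0, 1], [-0.594, -0.385, 0, 0, 0, 0, 1], [-0.594, -0.385, 0, 0, 0, 0, 1], [-0.594, -0.385, 0, 0, 0, 0, 1], [-0.594, -0.385, 0, 0, 0, 0, 1], [0, 0, 0, 0, 0, 0, 1], [0, 0, 0, 0, 0, 0, 1]]

```text
clock: 16.07
tool_pos: [0.4675, -0.0166, 0.1943]
tcp_rot: [2.258, 2.183, -0.001]
contact_force: [1.3, 1.2, 0.5]
width: 1.0
grasp_force: 0.0
```

```bash
python3 pos.py jar3 jar_centre; python3 pos.py bot bottle_centre
```

```text
scene [([0.6597, 0.1111, 0.0724], 0.67)]
side [([0.6582, 0.1109, 0.0743], 0.74)]
wrist [([0.6624, 0.1069, 0.071], 0.95)]
16.3667 [ 0.46913499 -0.01467044  0.19409083] [-2.25535918e+00 -2.18656287e+00 -1.04587298e-03] 0.9992165695103075 [ 0.37986707  0.2276909  -0.54337814  2.04145181  0.14764718  0.90928637
 -0.27405311]
scene [([0.4717, -0.0162, 0.0731], 0.87)]
side [([0.4686, -0.016, 0.0727], 0.66)]
wrist [([0.4666, -0.0152, 0.0771], 0.97)]
16.6667 [ 0.4684997  -0.015288    0.19403514] [-2.25639526e+00 -2.18566230e+00 -4.76642675e-05] 1.0015845916734445 [ 0.38062001  0.22684375 -0.54298533  2.04256944  0.14759113  0.90930798
 -0.27388395]
```

>>> arm_command:
  deltas:
    - [[0, 0, -0.75, 0, 0, 0, 1], [0, 0, -0.75, 0, 0, 0, 1], [0, 0, -0.75, 0, 0, 0, 1], [0, 0, -0.75, 0, 0, 0, 1], [0, 0, -0.3, 0, 0, 0, 1], [0, 0, -0.17, 0, 0, 0, 1], [0, 0, 0, 0, 0, 0, 0.7], [0, 0, 0, 0, 0, 0, 0.55], [0, 0, 0, 0, 0, 0, 0.4], [0, 0, 0, 0, 0, 0, 0.2], [0, 0, 0, 0, 0, 0, 0], [0, 0, 0, 0, 0, 0, 0]]
  squeeze: 30

```text
clock: 17.67
tool_pos: [0.4694, -0.0155, 0.0566]
tcp_rot: [2.256, 2.184, 0.002]
contact_force: [-0.7, -0.9, 6.5]
width: 0.44
grasp_force: 29.8
```

>>> arm_command:
  deltas:
    - [[0, 0, 0, 0, 0, 0, 0], [0, 0, 0, 0, 0, 0, 0], [0, 0, 0, 0, 0, 0, 0], [0, 0, 0, 0, 0, 0, 0]]

```text
clock: 18.0
tool_pos: [0.4694, -0.0155, 0.0566]
tcp_rot: [2.256, 2.184, 0.002]
contact_force: [-0.4, 0.5, 7.0]
width: 0.432
grasp_force: 29.8
```

>>> arm_command:
  deltas:
    - [[0, 0, 0.4, 0, 0, 0, 0], [0, 0, 0.8, 0, 0, 0, 0], [0, 0, 0.8, 0, 0, 0, 0], [0, 0, 0.8, 0, 0, 0, 0], [0.6, 0.133, 0, 0, 0, 0, 0], [0.6, 0.133, 0, 0, 0, 0, 0], [0.6, 0.133, 0, 0, 0, 0, 0], [0.6, 0.133, 0, 0, 0, 0, 0], [0.6, 0.133, 0, 0, 0, 0, 0], [0.6, 0.133, 0, 0, 0, 0, 0], [0.6, 0.133, 0, 0, 0, 0, 0], [0.6, 0.133, 0, 0, 0, 0, 0]]

```text
clock: 19.0
tool_pos: [0.6613, 0.0271, 0.1675]
tcp_rot: [2.257, 2.185, -0.0]
contact_force: [0.9, -0.5, -0.3]
width: 0.435
grasp_force: 30.6
```

>>> arm_command:
  deltas:
    - [[0, 0, 0, 0, 0, 0, 0], [0, 0, 0, 0, 0, 0, 0]]

```text
clock: 19.17
tool_pos: [0.6609, 0.0276, 0.1671]
tcp_rot: [-2.256, -2.185, -0.001]
contact_force: [-0.6, -0.3, -1.2]
width: 0.434
grasp_force: 30.6
```

```bash
python3 pos.py bot2 bottle_centre
```

```text
scene [([0.6582, 0.0281, 0.1822], 0.71)]
side [([0.6565, 0.0236, 0.1836], 0.72), ([0.4616, -0.0939, 0.022], 0.53)]
wrist [([0.6589, 0.0294, 0.1887], 0.6), ([0.4571, -0.1039, 0.025], 0.5)]
19.4667 [0.65975845 0.02659564 0.16757104] [ 2.25699722e+00  2.18486884e+00 -6.07310351e-04] 0.4351836600261145 [ 0.20633975  0.56013761 -0.48492092  1.62564116  0.29376983  1.02911152
 -0.40073173]
```

>>> arm_command:
  deltas:
    - [[0.03, 0, -0.8, 0, 0, 0, 0], [0, 0, -0.8, 0, 0, 0, 0], [0, 0, -0.5, 0, 0, 0, 0], [0, 0, -0.2, 0, 0, 0, 0], [0, 0, -0.1, 0, 0, 0, 0], [0, 0, -0.06, 0, 0, 0, 0], [0, 0, 0, 0, 0, 0, 0], [0, 0, -0.03, 0, 0, 0, 0], [0, 0, 0, 0, 0, 0, 0], [0, 0, 0, 0, 0, 0, 0]]

```text
clock: 20.3
tool_pos: [0.6622, 0.0271, 0.0687]
tcp_rot: [2.256, 2.185, 0.002]
contact_force: [-0.2, -0.5, 1.3]
width: 0.435
grasp_force: 30.9
```

>>> arm_command:
  deltas:
    - [[0, 0, -0.03, 0, 0, 0, 0], [0, 0, 0, 0, 0, 0, 0], [0, 0, 0, 0, 0, 0, 0.5], [0, 0, 0, 0, 0, 0, 0.6], [0, 0, 0, 0, 0, 0, 0.8], [0, 0, 0, 0, 0, 0, 1], [0, 0, 0, 0, 0, 0, 1], [0, 0, 0, 0, 0, 0, 1], [0, 0, 0.4, 0, 0, 0, 1], [0, 0, 0.7, 0, 0, 0, 1], [0, 0, 0.8, 0, 0, 0, 1], [0, 0, 0.8, 0, 0, 0, 1]]

```text
clock: 21.3
tool_pos: [0.661, 0.0271, 0.1751]
tcp_rot: [-2.256, -2.185, 0.002]
contact_force: [-0.0, -0.2, 0.3]
width: 0.997
grasp_force: 0.0
```

>>> arm_command:
  deltas:
    - [[0, 0, 0.5, 0, 0, 0, 1], [-0.578, 0.117, 0, 0, 0, 0, 1], [-0.578, 0.117, 0, 0, 0, 0, 1], [-0.578, 0.117, 0, 0, 0, 0, 1], [-0.578, 0.117, 0, 0, 0, 0, 1], [-0.578, 0.117, 0, 0, 0, 0, 1], [-0.578, 0.117, 0, 0, 0, 0, 1], [-0.578, 0.117, 0, 0, 0, 0, 1], [-0.578, 0.117, 0, 0, 0, 0, 1], [0, 0, 0, 0, 0, 0, 1], [0, 0, 0, 0, 0, 0, 1]]

```text
clock: 22.22
tool_pos: [0.476, 0.0646, 0.1948]
tcp_rot: [2.255, 2.186, -0.0]
contact_force: [0.8, -0.1, 0.9]
width: 0.999
grasp_force: 0.0
```

```bash
python3 pos.py bot3 bottle_centre; python3 pos.py vase vase_centre
```

```text
scene [([0.663, 0.0269, 0.0823], 0.68)]
side [([0.6591, 0.0234, 0.0867], 0.78)]
wrist [([0.6619, 0.0292, 0.0902], 0.97)]
22.5167 [0.47734344 0.06442852 0.19440549] [-2.25728694e+00 -2.18452973e+00 -5.26331590e-04] 1.0035293076933618 [ 0.24422235  0.25465073 -0.58213589  2.01321747  0.17421468  0.92148001
 -0.46171096]
scene [([0.4752, 0.0611, 0.0705], 0.77), ([0.4748, 0.0639, 0.0239], 0.38)]
side [([0.4743, 0.0615, 0.0737], 0.97)]
wrist [([0.4729, 0.0623, 0.0679], 0.72)]
22.8167 [0.47670829 0.0645516  0.19441364] [-2.25675717e+00 -2.18525025e+00  5.58801331e-05] 0.9986506277153337 [ 0.24415452  0.25377375 -0.58262334  2.01432247  0.17409139  0.92146293
 -0.46176463]
```

>>> arm_command:
  deltas:
    - [[-0.03, -0.045, -0.75, 0, 0, 0, 1], [0, 0, -0.75, 0, 0, 0, 1], [0, 0, -0.75, 0, 0, 0, 1], [0, 0, -0.75, 0, 0, 0, 1], [0, 0, -0.35, 0, 0, 0, 1], [0, 0, -0.19, 0, 0, 0, 1], [0, 0, 0, 0, 0, 0, 0.75], [0, 0, 0, 0, 0, 0, 0.6], [0, 0, 0, 0, 0, 0, 0.45], [0, 0, 0, 0, 0, 0, 0.2], [0, 0, 0, 0, 0, 0, 0], [0, 0, 0, 0, 0, 0, 0]]
  squeeze: 35

```text
clock: 23.82
tool_pos: [0.4763, 0.0629, 0.0543]
tcp_rot: [2.256, 2.184, 0.003]
contact_force: [-2.1, -1.1, 8.2]
width: 0.548
grasp_force: 36.0
```

>>> arm_command:
  deltas:
    - [[0, 0, 0, 0, 0, 0, 0], [0, 0, 0, 0, 0, 0, 0], [0, 0, 0, 0, 0, 0, 0], [0, 0, 0, 0, 0, 0, 0]]

```text
clock: 24.15
tool_pos: [0.4763, 0.0629, 0.0543]
tcp_rot: [2.256, 2.184, 0.003]
contact_force: [-1.7, 0.2, 7.7]
width: 0.552
grasp_force: 36.0
```

>>> arm_command:
  deltas:
    - [[0, 0, 0.4, 0, 0, 0, 0], [0, 0, 0.8, 0, 0, 0, 0], [0, 0, 0.8, 0, 0, 0, 0], [0, 0, 0.8, 0, 0, 0, 0], [0, 0, 0.6, 0, 0, 0, 0], [0.58, -0.367, 0, 0, 0, 0, 0], [0.58, -0.367, 0, 0, 0, 0, 0], [0.58, -0.367, 0, 0, 0, 0, 0], [0.58, -0.367, 0, 0, 0, 0, 0], [0.58, -0.367, 0, 0, 0, 0, 0], [0.58, -0.367, 0, 0, 0, 0, 0], [0.58, -0.367, 0, 0, 0, 0, 0]]

```text
clock: 25.15
tool_pos: [0.6387, -0.0412, 0.1893]
tcp_rot: [2.257, 2.185, 0.0]
contact_force: [0.4, 0.6, -2.7]
width: 0.553
grasp_force: 37.1
```

>>> arm_command:
  deltas:
    - [[0.58, -0.367, 0, 0, 0, 0, 0], [0, 0, 0, 0, 0, 0, 0], [0, 0, 0, 0, 0, 0, 0], [0, 0, 0, 0, 0, 0, 0]]

```text
clock: 25.48
tool_pos: [0.6604, -0.0543, 0.1888]
tcp_rot: [-2.256, -2.185, 0.0]
contact_force: [-0.1, 1.3, -2.2]
width: 0.549
grasp_force: 37.2
```

```bash
python3 pos.py vase2 vase_centre
```

```text
scene [([0.6618, -0.056, 0.2064], 0.76), ([0.4752, 0.0639, 0.023], 0.16)]
side [([0.6613, -0.0543, 0.2037], 0.88)]
wrist [([0.6596, -0.0551, 0.2026], 0.62)]
25.7833 [ 0.66068859 -0.05425994  0.18921013] [2.25590060e+00 2.18615537e+00 8.98461453e-05] 0.5542574956063727 [ 0.32592296  0.54113216 -0.48159268  1.60076154  0.27595503  1.0677181
 -0.2622854 ]
```

>>> arm_command:
  deltas:
    - [[0.03, 0, -0.8, 0, 0, 0, 0], [0, 0, -0.8, 0, 0, 0, 0], [0, 0, -0.8, 0, 0, 0, 0], [0, 0, -0.4, 0, 0, 0, 0], [0, 0, -0.15, 0, 0, 0, 0], [0, 0, -0.1, 0, 0, 0, 0], [0, 0, 0, 0, 0, 0, 0], [0, 0, -0.03, 0, 0, 0, 0], [0, 0, 0, 0, 0, 0, 0], [0, 0, 0, 0, 0, 0, 0]]

```text
clock: 26.62
tool_pos: [0.6631, -0.0547, 0.0668]
tcp_rot: [2.256, 2.184, 0.002]
contact_force: [-0.4, 0.6, -2.5]
width: 0.556
grasp_force: 37.2
```

>>> arm_command:
  deltas:
    - [[0, 0, -0.03, 0, 0, 0, 0], [0, 0, -0.02, 0, 0, 0, 0], [0, 0, 0, 0, 0, 0, 0], [0, 0, 0, 0, 0, 0, 0]]

```text
clock: 26.95
tool_pos: [0.6632, -0.0547, 0.0664]
tcp_rot: [2.256, 2.184, 0.002]
contact_force: [-5.7, -0.5, 12.2]
width: 0.55
grasp_force: 38.4
```

Touching firmly; release and rise.

>>> arm_command:
  deltas:
    - [[0, 0, 0.02, 0, 0, 0, 0], [0, 0, 0, 0, 0, 0, 0.6], [0, 0, 0, 0, 0, 0, 0.7], [0, 0, 0, 0, 0, 0, 0.8], [0, 0, 0, 0, 0, 0, 1], [0, 0, 0, 0, 0, 0, 1], [0, 0, 0, 0, 0, 0, 1], [0, 0, 0.4, 0, 0, 0, 1], [0, 0, 0.7, 0, 0, 0, 1], [0, 0, 0.8, 0, 0, 0, 1], [0, 0, 0.8, 0, 0, 0, 1], [0, 0, 0.8, 0, 0, 0, 1]]

```text
clock: 27.95
tool_pos: [0.662, -0.0546, 0.2058]
tcp_rot: [-2.256, -2.185, 0.0]
contact_force: [1.1, -0.3, -0.4]
width: 0.998
grasp_force: 0.0
```

>>> arm_command:
  deltas:
    - [[-0.7, 0, 0.3, 0, 0, 0, 1], [-0.7, 0, 0, 0, 0, 0, 1], [-0.7, 0, 0, 0, 0, 0, 1], [-0.7, 0, 0, 0, 0, 0, 1], [-0.7, 0, 0, 0, 0, 0, 1], [0, 0, 0, 0, 0, 0, 1], [0, 0, 0, 0, 0, 0, 1]]

```text
clock: 28.53
tool_pos: [0.5214, -0.055, 0.2168]
tcp_rot: [2.256, 2.185, -0.001]
contact_force: [0.2, -0.2, 0.4]
width: 1.003
grasp_force: 0.0
```

```bash
python3 - <<'E'
from h import *
D={'vase':(.6625,-.0545),'bottle':(.6605,.027),'jar':(.6585,.107),'figure':(.657,.187)}
for c in ('scene','side','wrist'):
    shot(c,'end_'+c)
    for k,d in D.items():
        print(c,k,[np.round((np.array(e['at'])-[*d,0])*1000).tolist()+[round(e['p'],2)] for e in place_of(c,k+'_centre')[:1]])
E
```

```text
scene vase [[-208.0, -120.0, 26.0, 0.62]]
scene bottle [[2.0, 2.0, 85.0, 0.8]]
scene jar [[3.0, 3.0, 73.0, 0.69]]
scene figure [[-2.0, -2.0, 83.0, 0.81]]
side vase [[2.0, -3.0, 85.0, 0.83]]
side bottle [[2.0, -0.0, 85.0, 0.75]]
side jar [[1.0, 3.0, 74.0, 0.96]]
side figure [[4.0, 3.0, 76.0, 0.8]]
wrist vase [[-2.0, -3.0, 82.0, 0.59]]
wrist bottle [[4.0, -1.0, 92.0, 0.6]]
wrist jar [[-0.0, 3.0, 70.0, 0.84]]
wrist figure []
```

View pics/end_side.png

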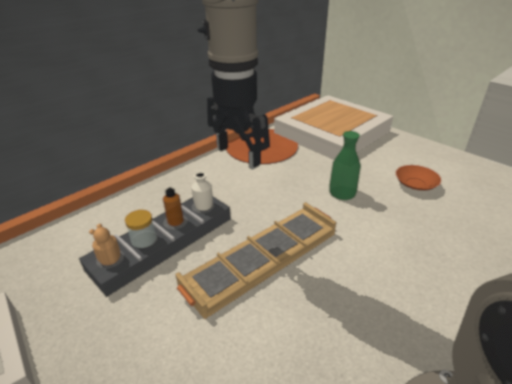

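View pics/end_wrist.png

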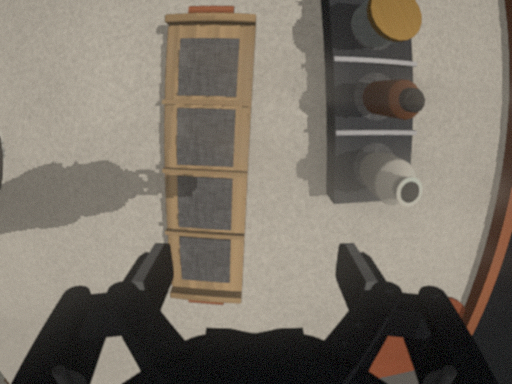

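The side view shows all four pieces upright on the rack: figurine (107,247), jar (142,230), bottle (174,208) and vase (203,193). The carafe is untouched at (345,170), and the wrist view shows an empty carrier. I'm handing it in.

```bash
python3 -c "
from h import *
print(order.hand_in())"
```

```text
the job is handed in; nothing more can be done
None
```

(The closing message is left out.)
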